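# One truffle with the coffee

### The job

With the fingertips only, slide the empty round dish along the counter until it stands fully home in the wire locator under the truffle dispenser's chute. Then press the dispenser's black paddle all the way down so that its gate lifts and one truffle rolls into the dish, and let the paddle come back up. Serve just the one truffle; do not lift or tip the dish, do not touch the truffles, and leave the cup, the bell and the tamper where they stand.

Things in the scene. Friction and masses are not known exactly. Their poses are not given: they have to be found in the camera images.
- dispenser: Truffle dispenser, fixed: oak foot (x -0.068..0.090, y -0.040..0.042; wing x -0.083..-0.021, y 0.040..0.108) under a sloping wire chute with five truffles inside a wire guard. Origin on the counter below the chute; x level along the chute, uphill (truffles roll to -x); z up. Chute 44 mm wide: low end x -0.104, 40 to 68 mm above the counter; high end x 0.090, top 120 mm.
- seat (a point): Middle of the dish (16 mm above the counter) when fully home: x -0.12, y 0 of the dispenser, in front of its foot, below the chute's low end; axes as the dispenser. A 6 mm thick bent wire, 18 mm above the counter, runs round the dish's uphill side (+/-50 degrees), 1.5 mm clear of it, ends flared; the other sides are open.
- dish_center (a point): Middle of the round, straight-walled white ceramic dish, loose and empty: outer diameter 86 mm, 32 mm high, wall 4 mm, floor 5 mm, about 0.22 kg. The point is on its axis, 16 mm above its underside.
- paddle (a point): Middle of the top face of the black ribbed paddle (48 mm along the chute, 44 mm across) on the rocker's free end, at the dispenser's +y side. At rest 77 mm above the counter, tilted 10 degrees with the chute; pressed right down it is 26 mm lower and has moved under 3 mm sideways.
- rocker (a joint): Rocking lever (rad): 0 at rest, gate down; 0.33 paddle at its stop. A spring returns it: 3 N on the paddle at first, 5 N at the stop. Pivot along the chute, 78 mm from the paddle's middle. Its other end lifts the gate before truffle 1 and a catch before truffle 2: held down for a second it lets just one roll out; let go, the row moves on by one.
- truffle_1_center (a point): Centre of truffle number 1 of the row, counted from the lower end: a brown ball 30 mm across, 20 g. It rests against the gate at the start.
- truffle_2_center (a point): Centre of truffle number 2 of the row, counted from the lower end: a brown ball 30 mm across, 20 g.
- truffle_3_center (a point): Centre of truffle number 3 of the row, counted from the lower end: a brown ball 30 mm across, 20 g.
- truffle_4_center (a point): Centre of truffle number 4 of the row, counted from the lower end: a brown ball 30 mm across, 20 g.
- truffle_5_center (a point): Centre of truffle number 5 of the row, counted from the lower end: a brown ball 30 mm across, 20 g.
- espresso_cup: Full white espresso cup, 65x82x58 mm, origin at its underside; a bystander.
- call_bell: Round counter bell, 82x82x60 mm, origin at its underside; a bystander.
- tamper: Steel coffee tamper with a wooden knob, 58x58x95 mm, origin at its underside; a bystander.
Not all that is in view belongs to the job. Leave any orange or pink look-alike of the part that bears truffle_1_center alone.

How it is judged:
By the outcome, as a careful person would: the job done as asked, in the order asked, and still so for the second after the job is handed in, with the robot touching nothing.
It also fails if it takes over 50 s, if anything falls off the work surface, if the arm or the gripper's body presses on something with over 40 N, if the wrist force passes 120 N, or if a joint passes its speed limit or range.

### The arm

A 7-joint arm with a two-finger parallel gripper is mounted at the origin on a cart in front of the work surface, level with it; the furniture and walls round the work are solid. World frame = base frame: x ahead of the robot, y to its left, z up, the work surface at z = 0. Lengths are in m, angles in rad, forces in N, time in s.
With the tool pointing down it reaches from about 0.425 to 0.875 m from the base axis. Payload 4.7 kg.
Tool frame: the origin (TCP) lies at the very end of the fingers, on their centre line; the grasp point (between the pads) lies 19 mm behind it; x points along the fingers, z is the direction in which the jaws open and shut, and the axes are right-handed (so a half turn about x gives the same grasp; the last joint's range is limited). The gripper opens to 87 mm and grips with 3 to 60 N. Pads are 19 mm wide; open, the fingers measure 117 mm over their backs; the gripper's body (75 mm by 190 mm) begins 51 mm behind the grasp point.
Start: joints at [-1.152, 0.321, -0.07, 1.45, 0.023, 1.371, -0.057], TCP at [0.256, 0.597, 0.188] pointing down, gripper open.
Joint ranges: [-2.86, 2.86], [-0.3, 2.09], [-1.38, 1.24], [0.06, 2.45], [-1.56, 4.7], [0.09, 2.05], [-2.69, 2.69]. Speed limits (rad/s): [2.57, 2.57, 3.14, 3.14, 3.14, 3.14, 3.14].

### API

Orientations are given as a rotation vector (axis times angle).
In Python, from bench import telemetry, viewer, workorder gives the robot as it stands.
- The arm moves only by the shell command python3 -m creep 'ROWS' [FORCE]. ROWS is JSON, a list of rows, each an object of numbers: "fingers": the opening, from 0 (shut) to 1 (fully open); "x", "y", "z": the shift along the tool's x, y, z in units of 40 mm (1.0 is 40 mm); "twist": the turn about the tool's x in units of 5 degrees (1.0 is 5 degrees). In form: [{"fingers": .., "x": .., "y": .., "z": .., "twist": ..}, ...]. A call has 1 to 20 rows; each row is the pose to reach, as a shift and turn from the pose commanded when the call began, along the tool's axes at that moment; what a row does not reach only later rows make up. A row lasts 1/12 s, in which the tool goes at most 41.7 mm and 7.16 degrees, less where a joint would pass 70% of its speed; a pose out of reach is approached as far as the arm can. A call with a gripper value outside its range is refused whole. The fingers move at their own pace and stop on an object; FORCE is the grip in N (left out, the last holds). Time passes only in rows, so rows that repeat a pose let the fingers close. It gives the time, the measured TCP pose, the force and the opening at its end, in the units of the state.
- telemetry.get_state(): the state, without advancing time (a new reading comes with each control period).
- viewer.get_image(name): name is "scene" or "top" or "wrist"; returns a dict with "pixels" (480x640x3 uint8, red, green, blue), "z_map" (480x640 float32, m along the optical axis (not along the pixel's ray), 0 where there is no reading), "K" (3x3 intrinsics, pixels), "xyz" and "attitude" of the camera in the world. Camera axes: x right, y up, looking along -z (the intrinsics and any distortion apply to the point x, -y, -z); pixel columns grow to the right and rows downward; lengths in m; the calibration is good to about 2 mm. A picture is of the moment at which its call begins.
- workorder.close_job(): hands the job in, once; it reports no verdict.
The state is a dict: "time": time; "joint_positions": joint angles; "qd": joint speeds; "joint_torque": joint torques, N m; "position": TCP position; "tool_rot": TCP orientation; "ft_force": force on the tool from outside, world axes, zero at the start; "torque": the same for the moment, N m; "grip_width": opening from 0.0 (shut) to 1.0 (fully open).
Only numpy, scipy, OpenCV 4.12 (cv2) and the standard library are available. Lean on these libraries where they do the work, as an engineer would, in place of code of your own. Each camera call takes 0.05 s, during which the arm holds its last target.

## Working session

There is one attempt and no reset: what is moved stays moved. The work goes in short steps, Python scripts to look and compute and a shell command to move; the robot and the scene stay as the last step left them, time stands still between calls to the robot, and variables do not carry over. Pictures are saved under pics/ and viewed, and the job is handed in when it is done.

```bash
mkdir -p pics; ls; cat > h.py <<'E'
import numpy as np, cv2
from bench import telemetry, viewer, workorder
def shot(name, tag):
    im=viewer.get_image(name)
    np.savez(f'pics/{tag}.npz',**{k:np.array(v) for k,v in im.items()})
    cv2.imwrite(f'pics/{tag}.png',im['pixels'][:,:,::-1]); return im
def load(tag): return np.load(f'pics/{tag}.npz')
def Rm(a):
    a=np.array(a,float)
    if a.shape==(3,3): return a
    return cv2.Rodrigues(a.reshape(3,1))[0]
def pts(im,uv,depth=None):
    out=[]
    for i,(u,v) in enumerate(uv):
        d=im['z_map'][int(round(v)),int(round(u))] if depth is None else depth
        K=im['K']; c=np.array([(u-K[0,2])/K[0,0]*d,-(v-K[1,2])/K[1,1]*d,-d])
        out.append(Rm(im['attitude'])@c+np.array(im['xyz']))
    return np.array(out)
def rayz(im,uv,z):
    K=im['K']; out=[]
    for u,v in uv:
        r=Rm(im['attitude'])@np.array([(u-K[0,2])/K[0,0],-(v-K[1,2])/K[1,1],-1]); o=np.array(im['xyz'])
        out.append(o+r*(z-o[2])/r[2])
    return np.array(out)
def cloud(im):
    d=im['z_map']; K=im['K']; v,u=np.mgrid[:480,:640]
    c=np.stack([(u-K[0,2])/K[0,0]*d,-(v-K[1,2])/K[1,1]*d,-d],-1)
    return c@Rm(im['attitude']).T+np.array(im['xyz'])
def toolaxes(): 
    s=telemetry.get_state(); return np.array(s['position']),Rm(s['tool_rot']),s
E
python3 - <<'E'
from h import *
for n in ['scene','top','wrist']:
    im=shot(n,n+'0'); print(n,im['K'],im['xyz'],im['attitude'])
p,R,s=toolaxes(); print(s); print(R.round(3))
E
```

```text
pics
scene [[444.34157974   0.         317.82253758]
 [  0.         444.34157974 242.44717056]
 [  0.           0.           1.        ]] [0.17863707 0.49419621 0.46679222] [ 0.35995597 -1.37960575 -2.27092015]
top [[565.63354967   0.         311.42220584]
 [  0.         565.63354967 237.69287229]
 [  0.           0.           1.        ]] [ 0.4868891  -0.15371205  1.10942832] [ 0.04994881 -0.04664452 -1.54585593]
wrist [[364.13707209   0.         307.71416348]
 [  0.         364.13707209 235.49509187]
 [  0.           0.           1.        ]] [0.19117956 0.62441307 0.38535044] [-0.23200621 -0.15129166  1.16043503]
{'time': 0.15, 'joint_positions': array([-1.15190189,  0.32167277, -0.07008832,  1.45135786,  0.02261497,
        1.37082421, -0.05691335]), 'qd': array([ 0.00010184, -0.00195437, -0.00107003, -0.00393326, -0.0002984 ,
       -0.00056096, -0.00025305]), 'joint_torque': array([-1.51300173e-05, -4.91797400e+01, -4.04494917e-01, -3.12874281e+01,
       -6.38399133e-02,  4.03963972e-02,  1.17337831e-04]), 'position': array([0.25585619, 0.59702359, 0.18701836]), 'tool_rot': array([-0.90696733,  1.37513271,  0.9054969 ]), 'ft_force': array([-0.41909817, -0.11557406,  0.23303354]), 'torque': array([-0.03762814, -0.01900165,  0.01592639]), 'grip_width': 0.9986274405921904}
[[-0.    -0.919  0.394]
 [-0.001  0.394  0.919]
 [-1.    -0.    -0.001]]
```

View pics/scene0.png

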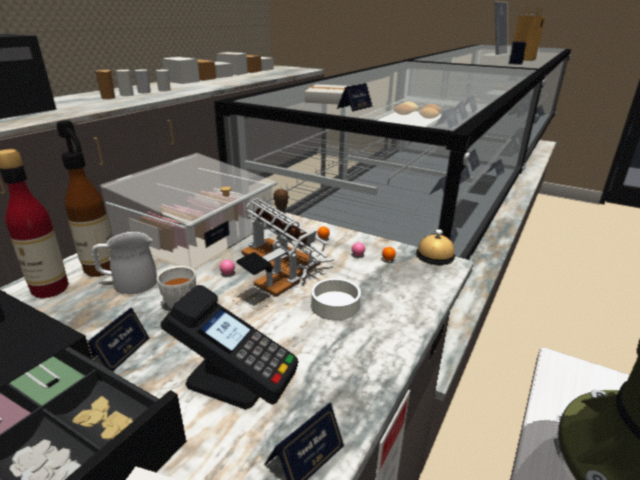

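View pics/top0.png

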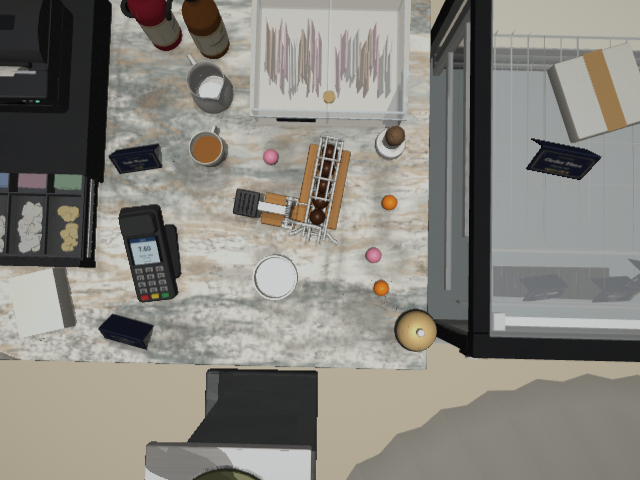

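View pics/wrist0.png

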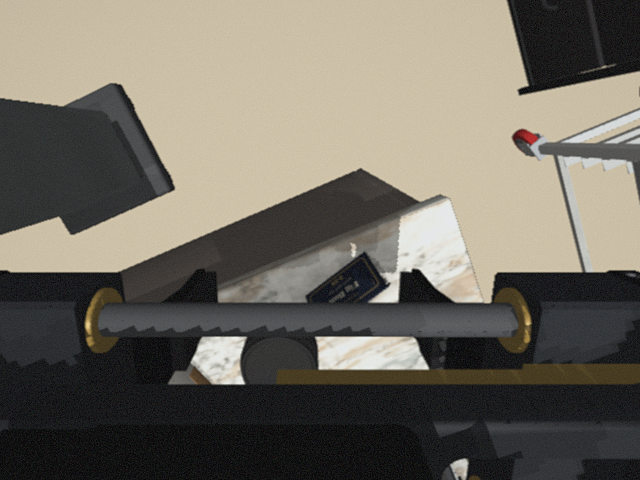

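```bash
python3 - <<'E'
from h import *
im=load('top0')
c=cv2.imread('pics/top0.png')[110:310,200:440]
cv2.imwrite('pics/topc.png',cv2.resize(c,None,fx=3.3,fy=2.95,interpolation=cv2.INTER_CUBIC))
P=cloud(im)
# dish rim
d=P[250:305,245:305]; m=(d[...,2]>0.024)&(d[...,2]<0.045)
q=d[m]; print('rim',len(q)); e,r=cv2.minEnclosingCircle(q[:,:2].astype(np.float32)); print(e,r,np.median(q[:,2]))
print('foot/paddle', pts(im,[(246,203),(236,190),(262,193),(258,216),(390,140),(206,148),(417,330),(130,158),(150,250)]).round(3))
print('edges', rayz(im,[(0,355),(425,365)],0).round(3))
E
```

```text
rim 303
(0.4769115746021271, -0.08160531520843506) 0.04300164803862572 0.03202854110285669
foot/paddle [[ 0.612 -0.029  0.074]
 [ 0.646  0.001  0.001]
 [ 0.642 -0.05  -0.006]
 [ 0.596 -0.044 -0.001]
 [ 0.732 -0.29   0.09 ]
 [ 0.721  0.057  0.033]
 [ 0.385 -0.352  0.043]
 [ 0.697  0.2    0.04 ]
 [ 0.521  0.141  0.086]]
edges [[ 0.313  0.448  0.   ]
 [ 0.314 -0.377  0.   ]]
```

View pics/topc.png

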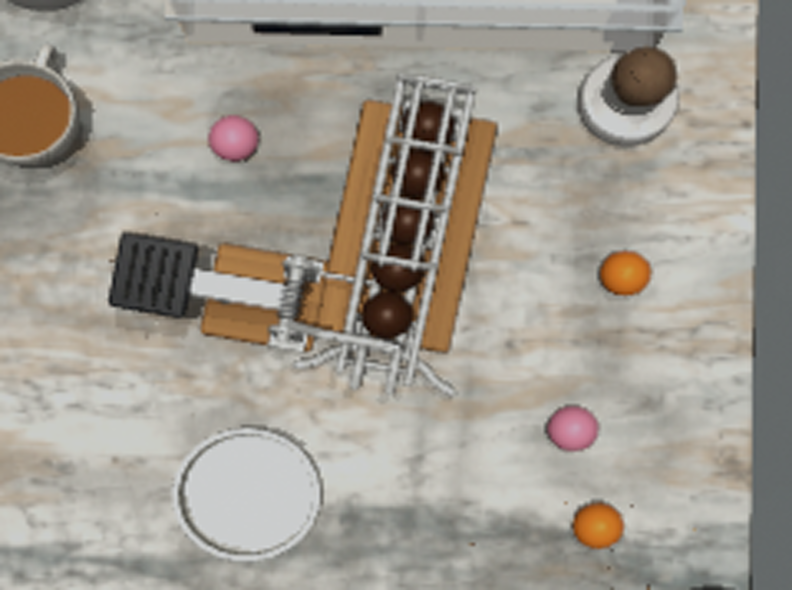

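```bash
python3 - <<'E'
from h import *
im=load('top0')
cr=np.array([(364,101),(496,122),(447,352),(219,243),(202,335)],float)
uv=cr/[3.3,2.95]+[200,110]
print(pts(im,uv+[[2,3],[-2,3],[-2,-3],[2,2],[2,-2]]).round(3))
L=np.array([(.09,.042),(.09,-.04),(-.068,-.04),(-.021,.108),(-.083,.108)])
for z in (0.01,0.015,.02):
    W=rayz(im,uv,z)[:,:2]
    a=L-L.mean(0);b=W-W.mean(0)
    th=np.arctan2((a[:,0]*b[:,1]-a[:,1]*b[:,0]).sum(),(a*b).sum())
    R=np.array([[np.cos(th),-np.sin(th)],[np.sin(th),np.cos(th)]])
    t=W.mean(0)-R@L.mean(0); print(z,np.degrees(th),t,((L@R.T+t-W)*1000).round(1).tolist(),'seat',R@[-.12,0]+t)
pc=np.array([(120,233),(197,243),(185,317),(109,303)])/[3.3,2.95]+[200,110]
W=rayz(im,pc,.077); print('paddle',W.mean(0)); print('local',(W[:,:2]-t)@R)
# truffle1
for c in [(388,314),(397,268),(408,224),(417,174),(430,122)]:
    print(pts(im,[np.array(c)/[3.3,2.95]+[200,110]]).round(3), (pts(im,[np.array(c)/[3.3,2.95]+[200,110]])[:,:2]-t)@R)
E
```

```text
[[ 0.733 -0.148  0.01 ]
 [ 0.72  -0.219  0.012]
 [ 0.578 -0.193  0.011]
 [ 0.638 -0.064  0.008]
 [ 0.584 -0.056  0.011]]
0.01 -9.201420225314823 [ 0.64457967 -0.1700549 ] [[1.2, 0.9], [0.4, -1.1], [-1.2, -1.7], [-0.4, 0.1], [-0.1, 1.8]] seat [ 0.52612379 -0.15086622]
0.015 -9.201420225314823 [ 0.64382945 -0.17013923] [[1.6, 0.8], [0.7, -1.5], [-1.6, -2.0], [-0.4, 0.5], [-0.4, 2.2]] seat [ 0.52537357 -0.15095055]
0.02 -9.201420225314836 [ 0.64307923 -0.17022356] [[2.0, 0.8], [1.1, -1.9], [-1.9, -2.2], [-0.4, 0.8], [-0.7, 2.6]] seat [ 0.52462335 -0.15103488]
paddle [ 0.61177294 -0.02963245  0.077     ]
local [[-0.03153902  0.15661882]
 [-0.02981455  0.11324812]
 [-0.07649974  0.11102587]
 [-0.07568574  0.15421109]]
[[ 0.589 -0.161  0.084]] [[-0.05458377  0.00047438]]
[[ 0.617 -0.165  0.087]] [[-0.02608079  0.00078523]]
[[ 0.644 -0.171  0.093]] [[ 0.00105334 -0.00022456]]
[[ 0.675 -0.175  0.096]] [[0.03190573 0.00054665]]
[[ 0.705 -0.181  0.103]] [[ 0.0633279  -0.00064802]]
```

```bash
python3 - <<'E'
from h import *
im=load('top0'); P=cloud(im).reshape(-1,3); P=P[im['z_map'].reshape(-1)>0]
for x in np.arange(.2,.7,.05):
    row=[]
    for y in np.arange(.5,-.4,-.05):
        m=(abs(P[:,0]-x)<.025)&(abs(P[:,1]-y)<.025); row.append(int(1000*P[m,2].max()) if m.any() else -999)
    print(round(x,2),row)
th=np.radians(-9.2);R=np.array([[np.cos(th),-np.sin(th)],[np.sin(th),np.cos(th)]]);t=np.array([.6446,-.170])
l=(P[:,:2]-t)@R
print('local mech heights x cols -.13..0 , y rows')
for y in np.arange(.16,-.05,-.01):
    print(round(y,2),[int(1000*P[m,2].max()) if (m:=(abs(l[:,0]-x)<.005)&(abs(l[:,1]-y)<.005)).any() else -9 for x in np.arange(-.13,0.0,.01)])
E
```

```text
0.2 [-999, -999, -999, -999, -999, -999, -999, -999, -999, -999, -999, -999, -999, -999, -999, -999, -999, -999]
0.25 [-999, -999, -999, -999, -999, -999, -999, -999, -999, -999, -999, -999, -999, -999, -999, -999, -999, -999]
0.3 [-999, 5, 6, 6, 5, 6, 7, 5, 6, 6, 6, 5, 5, 5, 5, 4, 7, 5]
0.35 [-999, 5, 57, 56, 55, 55, 58, 58, 7, 7, 6, 6, 5, 7, 7, 7, 33, 54]
0.4 [-999, 6, 57, 59, 57, 58, 48, 43, 6, 6, 6, 6, 6, 916, 931, 6, 38, 63]
0.45 [-999, 6, 57, 58, 56, 7, 68, 75, 73, 7, 6, 38, 37, 7, 940, 943, 35, 7]
0.5 [-999, 50, 98, 98, 98, 96, 93, 95, 88, 7, 5, 35, 36, 7, 6, 32, 31, 6]
0.55 [-999, 54, 72, 70, 77, 79, 132, 133, 119, 6, 6, 6, 92, 97, 73, 32, 29, 6]
0.6 [-999, 72, 73, 74, 75, 79, 130, 135, 114, 7, 82, 84, 96, 102, 100, 6, 31, 6]
0.65 [-999, 55, 103, 103, 103, 102, 7, 6, 6, 5, 83, 84, 73, 107, 107, 6, 33, 5]
local mech heights x cols -.13..0 , y rows
0.16 [3, 4, 3, 4, 3, 68, 72, 78, 78, 78, -9, 2, 2]
0.15 [5, 4, 3, 3, 5, 75, 76, 80, 82, 83, 83, 5, 4]
0.14 [4, 4, 5, 3, 6, 77, 79, 79, 82, 84, 82, 3, 4]
0.13 [3, 3, 4, 3, 4, 75, 79, 80, 82, 82, 83, 4, 2]
0.12 [5, 5, 3, 4, 3, 75, 78, 
[... 181 characters left out ...]
 [4, 4, 3, 4, 4, 13, 14, 72, 74, 13, 15, 14, 3]
0.07 [3, 3, 5, 6, 2, 67, 11, 73, 74, 19, 14, 12, 2]
0.06 [4, 5, 4, 5, 3, 73, 76, 76, 76, 78, 83, 16, 2]
0.05 [7, 6, 5, 4, 25, 72, 82, 74, 76, 75, 80, 15, 5]
0.04 [4, 3, 4, 3, 25, 91, 93, 15, 14, 13, 41, 15, 12]
0.03 [3, 5, 5, 4, 23, 97, 96, 13, 13, 13, 41, 12, 16]
0.02 [3, 6, 5, 61, 72, 97, 98, 75, 77, 81, 85, 92, 86]
0.01 [3, 2, 5, 49, 50, 96, 96, 83, 85, 80, 97, 102, 101]
-0.0 [3, 5, 4, 4, 45, 95, 94, 86, 86, 84, 98, 98, 90]
-0.01 [3, 3, 5, 48, 53, 97, 90, 82, 82, 83, 97, 100, 103]
-0.02 [5, 6, 5, 66, 71, 73, 74, 75, 78, 78, 81, 91, 87]
-0.03 [3, 4, 3, 6, 21, 23, 12, 14, 14, 13, 13, 14, 15]
-0.04 [3, 4, 4, 5, 23, 4, 6, 12, 12, 12, 12, 12, 11]
```

```bash
python3 -m creep '[{"fingers":0.69,"y":-1,"z":-0.6,"twist":0},{"fingers":0.69,"y":-1.8,"z":-1.1,"twist":0},{"fingers":0.69,"y":-2.6,"z":-1.6,"twist":0.5},{"fingers":0.69,"y":-3.4,"z":-2.1,"twist":1},{"fingers":0.69,"y":-4.2,"z":-2.7,"twist":1.5},{"fingers":0.69,"y":-5.0,"z":-3.2,"twist":2},{"fingers":0.69,"y":-5.8,"z":-3.7,"twist":2.5},{"fingers":0.69,"y":-6.6,"z":-4.2,"twist":3},{"fingers":0.69,"y":-7.3,"z":-4.7,"twist":3.5},{"fingers":0.69,"y":-8.0,"z":-5.2,"twist":4},{"fingers":0.69,"y":-8.3,"z":-6.0,"twist":4.5},{"fingers":0.69,"y":-8.6,"z":-6.9,"twist":5},{"fingers":0.69,"y":-8.9,"z":-7.8,"twist":5.5},{"fingers":0.69,"y":-9.2,"z":-8.7,"twist":6},{"fingers":0.69,"y":-9.5,"z":-9.6,"twist":6.2},{"fingers":0.69,"y":-9.8,"z":-10.5,"twist":6.2},{"fingers":0.69,"y":-10.1,"z":-11.4,"twist":6.2},{"fingers":0.69,"y":-10.4,"z":-12.2,"twist":6.2},{"fingers":0.69,"y":-10.49,"z":-12.65,"twist":6.2},{"fingers":0.69,"y":-10.49,"z":-12.65,"twist":6.2}]'
python3 - <<'E'
from h import *
p,R,s=toolaxes(); print(p,R.round(3),s['grip_width'],s['ft_force'],s['time'])
im=shot('wrist','w1'); im=shot('top','t1'); shot('scene','s1')
E
```

```text
[0.25585619 0.59702359 0.18701836] [[-0.    -0.919  0.394]
 [-0.001  0.394  0.919]
 [-1.    -0.    -0.001]] 0.9986274405921904 [-0.41909817 -0.11557406  0.23303354] 0.15$[0]: bad value
```

```bash
python3 -m creep '[{"fingers":0.69,"x":0,"y":-1,"z":-0.6,"twist":0},{"fingers":0.69,"x":0,"y":-1.8,"z":-1.1,"twist":0},{"fingers":0.69,"x":0,"y":-2.6,"z":-1.6,"twist":0.5},{"fingers":0.69,"x":0,"y":-3.4,"z":-2.1,"twist":1},{"fingers":0.69,"x":0,"y":-4.2,"z":-2.7,"twist":1.5},{"fingers":0.69,"x":0,"y":-5.0,"z":-3.2,"twist":2},{"fingers":0.69,"x":0,"y":-5.8,"z":-3.7,"twist":2.5},{"fingers":0.69,"x":0,"y":-6.6,"z":-4.2,"twist":3},{"fingers":0.69,"x":0,"y":-7.3,"z":-4.7,"twist":3.5},{"fingers":0.69,"x":0,"y":-8.0,"z":-5.2,"twist":4},{"fingers":0.69,"x":0,"y":-8.3,"z":-6.0,"twist":4.5},{"fingers":0.69,"x":0,"y":-8.6,"z":-6.9,"twist":5},{"fingers":0.69,"x":0,"y":-8.9,"z":-7.8,"twist":5.5},{"fingers":0.69,"x":0,"y":-9.2,"z":-8.7,"twist":6},{"fingers":0.69,"x":0,"y":-9.5,"z":-9.6,"twist":6.2},{"fingers":0.69,"x":0,"y":-9.8,"z":-10.5,"twist":6.2},{"fingers":0.69,"x":0,"y":-10.1,"z":-11.4,"twist":6.2},{"fingers":0.69,"x":0,"y":-10.4,"z":-12.2,"twist":6.2},{"fingers":0.69,"x":0,"y":-10.49,"z":-12.65,"twist":6.2},{"fingers":0.69,"x":0,"y":-10.49,"z":-12.65,"twist":6.2}]'
python3 - <<'E'
from h import *
p,R,s=toolaxes(); print(p,R.round(3),s['grip_width'],s['ft_force'],s['time'])
im=shot('wrist','w1'); im=shot('top','t1'); shot('scene','s1')
E
```

```text
time: 1.97
position: [0.4418, -0.0379, 0.1883]
tool_rot: [-0.484, 1.516, 0.483]
ft_force: [0.7, -0.5, -0.2]
grip_width: 0.692
[ 0.44177071 -0.03787423  0.1882538 ] [[ 0.001 -0.579  0.816]
 [-0.     0.816  0.579]
 [-1.    -0.001  0.   ]] 0.6916911015546933 [ 0.68608944 -0.47423772 -0.24647258] 1.9667
```

View pics/s1.png

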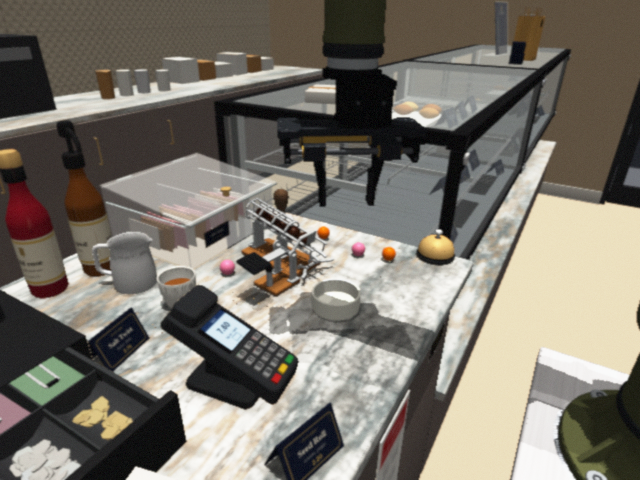

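View pics/w1.png

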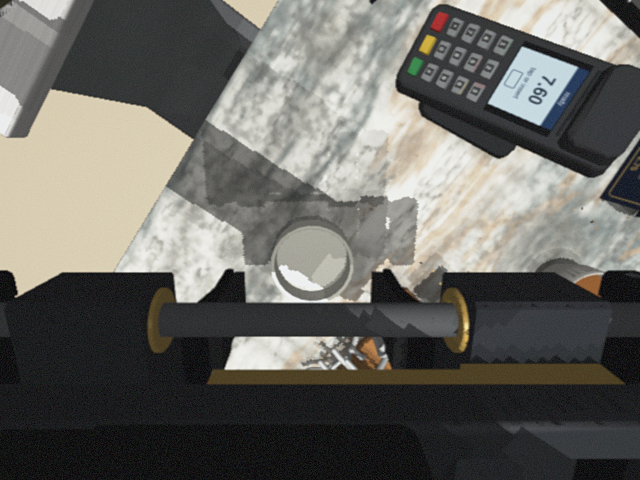

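View pics/t1.png

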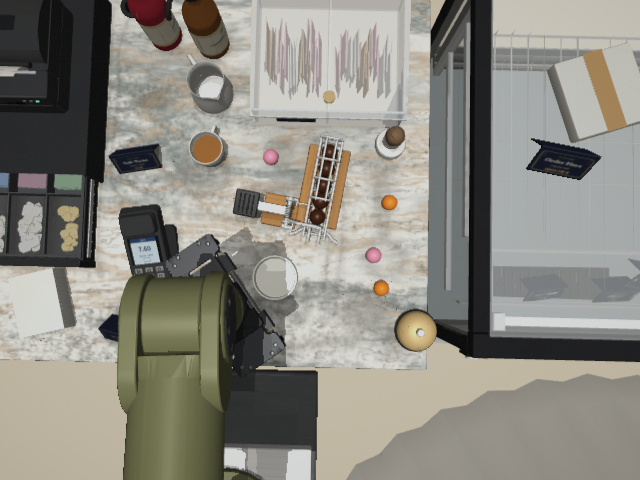

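```bash
python3 -m creep '[{"fingers":0.69,"x":0.9,"y":0,"z":0,"twist":0},{"fingers":0.69,"x":1.8,"y":0,"z":0,"twist":0},{"fingers":0.69,"x":2.7,"y":0,"z":0,"twist":0},{"fingers":0.69,"x":3.4,"y":0,"z":0,"twist":0},{"fingers":0.69,"x":4.0,"y":0,"z":0,"twist":0},{"fingers":0.69,"x":4.4,"y":0,"z":0,"twist":0},{"fingers":0.69,"x":4.4,"y":0,"z":0,"twist":0}]'
python3 - <<'E'
from h import *
p,R,s=toolaxes(); print(p,s['ft_force'],s['time'])
im=shot('scene','s2'); c=im['pixels'][180:360,200:440,::-1]; cv2.imwrite('pics/s2c.png',cv2.resize(c,None,fx=3.3,fy=3.3,interpolation=cv2.INTER_CUBIC))
th=np.radians(-9.2);L=np.array([[np.cos(th),-np.sin(th)],[np.sin(th),np.cos(th)]]);t=np.array([.6446,-.170])
def rows(loc):
    d=np.r_[L@np.array(loc)+t-p[:2],0]; print(loc,(L@np.array(loc)+t).round(4),(R.T@d/.04).round(3))
print('tcp local',(p[:2]-t)@L, 'dish local',(np.array([.4769,-.0816])-t)@L)
u=np.array([.707,-.707])
for dl in [(-.179,.06),(-.165,.008),(-.163,.0)]: rows(np.array(dl)-.0403*u)
E
```

```text
time: 2.7
position: [0.4393, -0.0314, 0.0085]
tool_rot: [-0.491, 1.521, 0.493]
ft_force: [-0.3, 0.6, -0.1]
grip_width: 0.687
[ 0.43928928 -0.03144017  0.00848012] [-0.30227068  0.58266381 -0.0533971 ] 2.7
tcp local [-0.22482277  0.10395211] dish local [-0.17967625  0.06045077]
[-0.2074921  0.0884921] [ 0.4539 -0.0495] [-0.002 -0.58   0.031]
[-0.1934921  0.0364921] [ 0.4594 -0.103 ] [-1.000e-03 -1.744e+00 -6.440e-01]
[-0.1914921  0.0284921] [ 0.4601 -0.1113] [-1.000e-03 -1.921e+00 -7.510e-01]
```

View pics/s2c.png

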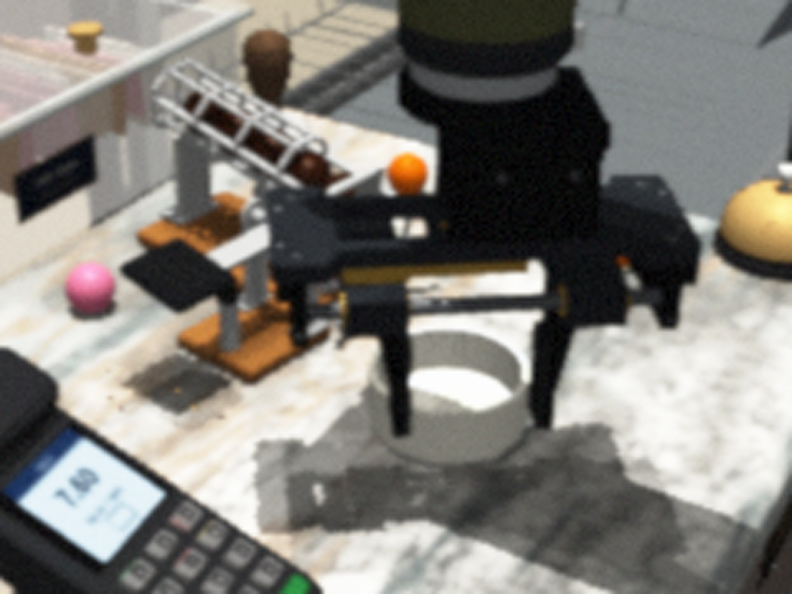

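```bash
python3 -m creep '[{"fingers":0.69,"x":-0.08,"y":-0.2,"z":0.03,"twist":0},{"fingers":0.69,"x":-0.08,"y":-0.4,"z":0.03,"twist":0},{"fingers":0.69,"x":-0.08,"y":-0.55,"z":0.03,"twist":0},{"fingers":0.69,"x":-0.08,"y":-0.65,"z":0,"twist":0},{"fingers":0.69,"x":-0.08,"y":-0.75,"z":-0.06,"twist":0},{"fingers":0.69,"x":-0.08,"y":-0.86,"z":-0.12,"twist":0},{"fingers":0.69,"x":-0.08,"y":-0.97,"z":-0.19,"twist":0},{"fingers":0.69,"x":-0.08,"y":-1.08,"z":-0.26,"twist":0},{"fingers":0.69,"x":-0.08,"y":-1.2,"z":-0.33,"twist":0},{"fingers":0.69,"x":-0.08,"y":-1.32,"z":-0.4,"twist":0},{"fingers":0.69,"x":-0.08,"y":-1.44,"z":-0.47,"twist":0},{"fingers":0.69,"x":-0.08,"y":-1.56,"z":-0.54,"twist":0},{"fingers":0.69,"x":-0.08,"y":-1.66,"z":-0.6,"twist":0},{"fingers":0.69,"x":-0.08,"y":-1.74,"z":-0.65,"twist":0},{"fingers":0.69,"x":-0.08,"y":-1.74,"z":-0.65,"twist":0}]'
python3 - <<'E'
from h import *
p,R,s=toolaxes(); print(p,s['ft_force'],s['time'])
shot('top','t3');im=shot('scene','s3'); c=im['pixels'][180:360,200:440,::-1]; cv2.imwrite('pics/s3c.png',cv2.resize(c,None,fx=3.3,fy=3.3,interpolation=cv2.INTER_CUBIC))
th=np.radians(-9.2);L=np.array([[np.cos(th),-np.sin(th)],[np.sin(th),np.cos(th)]]);t=np.array([.6446,-.170])
for tag in ['t3','s3']:
    P=cloud(load(tag)).reshape(-1,3); l=(P[:,:2]-t)@L
    m=(P[:,2]>.02)&(P[:,2]<.045)&(l[:,0]<-.105)&(l[:,0]>-.23)&(abs(l[:,1])<.09)
    q=l[m].astype(np.float32); print(tag,len(q),q.min(0),q.max(0))
E
```

```text
time: 4.0
position: [0.4621, -0.1055, 0.0151]
tool_rot: [-0.489, 1.515, 0.488]
ft_force: [-0.4, -0.4, 0.9]
grip_width: 0.69
[ 0.46210173 -0.10553936  0.01509099] [-0.42582477 -0.39848485  0.88743688] 4.0
t3 3 [-0.14922558  0.03157742] [-0.14429575  0.03648127]
s3 466 [-0.224318    0.01623927] [-0.1377282   0.08978792]
```

View pics/s3c.png

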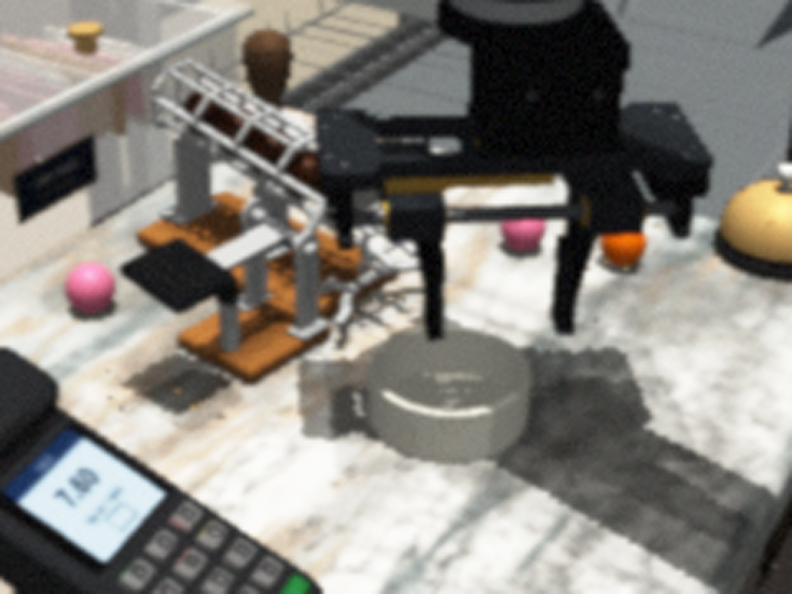

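View pics/t3.png

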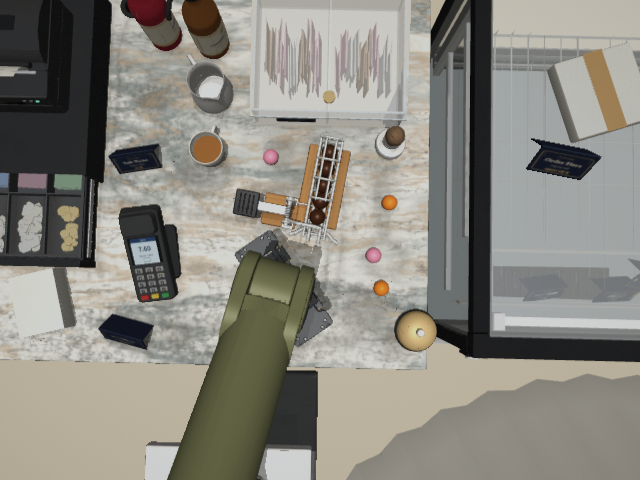

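```bash
python3 - <<'E'
from h import *
im=load('s2')
def cr(u,v): return (u/3.3+200,v/3.3+180)
print('s2 tips',pts(im,[cr(400,425),cr(542,420),cr(395,380)]).round(3))
im=load('s3')
print('s3 tips',pts(im,[cr(435,325),cr(566,322),cr(432,290)]).round(3))
def proj(im,p):
    c=Rm(im['attitude']).T@(np.array(p)-im['xyz']); K=im['K']; return (K[0,0]*c[0]/-c[2]+K[0,2]-200)*3.3,(K[1,1]*-c[1]/-c[2]+K[1,2]-180)*3.3
j=np.array([.816,.579,0])
for p in ([.439,-.031,.0085],[.462,-.1055,.015]):
    print([np.round(proj(im,np.array(p)+s*.03*j)) for s in (-1,1)])
print(np.round(proj(im,[.4769,-.0816,.032])))
for tag in ['scene0','s2','s3']:
  im=load(tag);P=cloud(im); q=P[280:320,300:365]; q=q[(q[...,2]>.027)&(q[...,2]<.04)&(q[...,1]<-.02)]; print(tag,len(q),q.min(0),q.max(0))
E
```

```text
s2 tips [[ 0.459 -0.003  0.05 ]
 [ 0.404 -0.046  0.047]
 [ 0.461 -0.002  0.076]]
s3 tips [[ 0.482 -0.079  0.058]
 [ 0.426 -0.121  0.056]
 [ 0.483 -0.077  0.08 ]]
[array([521., 475.]), array([401., 480.])]
[array([543., 378.]), array([433., 382.])]
[444. 367.]
scene0 357 [ 0.4327395  -0.12472695  0.02700724] [ 0.51810175 -0.03872101  0.03371394]
s2 297 [ 0.43356889 -0.12547144  0.02700142] [ 0.51860067 -0.03861951  0.03379455]
s3 352 [ 0.43281384 -0.12491963  0.02700546] [ 0.51867105 -0.03785423  0.03366505]
```

```bash
python3 -m creep '[{"fingers":0.69,"x":0,"y":0.6,"z":0.2,"twist":0},{"fingers":0.69,"x":0,"y":1.2,"z":0.4,"twist":0},{"fingers":0.69,"x":0,"y":1.74,"z":0.62,"twist":0},{"fingers":0.69,"x":0,"y":1.74,"z":0.62,"twist":0},{"fingers":0.69,"x":0.3,"y":1.74,"z":0.62,"twist":0},{"fingers":0.69,"x":0.6,"y":1.74,"z":0.62,"twist":0},{"fingers":0.69,"x":0.8,"y":1.74,"z":0.62,"twist":0},{"fingers":0.69,"x":0.8,"y":1.74,"z":0.62,"twist":0},{"fingers":0.69,"x":0.8,"y":1.74,"z":0.62,"twist":0}]'
cat >> h.py <<'E'
th=np.radians(-9.2);L=np.array([[np.cos(th),-np.sin(th)],[np.sin(th),np.cos(th)]]);t=np.array([.6446,-.170])
E
python3 - <<'E'
from h import *
p,R,s=toolaxes(); print(p,s['ft_force'],s['time'])
im=shot('scene','s4'); c=im['pixels'][180:360,200:440,::-1]; cv2.imwrite('pics/s4c.png',cv2.resize(c,None,fx=3.3,fy=3.3,interpolation=cv2.INTER_CUBIC))
E
```

```text
time: 4.85
position: [0.4411, -0.0338, -0.0172]
tool_rot: [-0.489, 1.516, 0.489]
ft_force: [-0.4, -1.1, -0.4]
grip_width: 0.691
[ 0.44114416 -0.03384519 -0.01718082] [-0.40683989 -1.08589978 -0.38201514] 4.85
```

View pics/s4c.png

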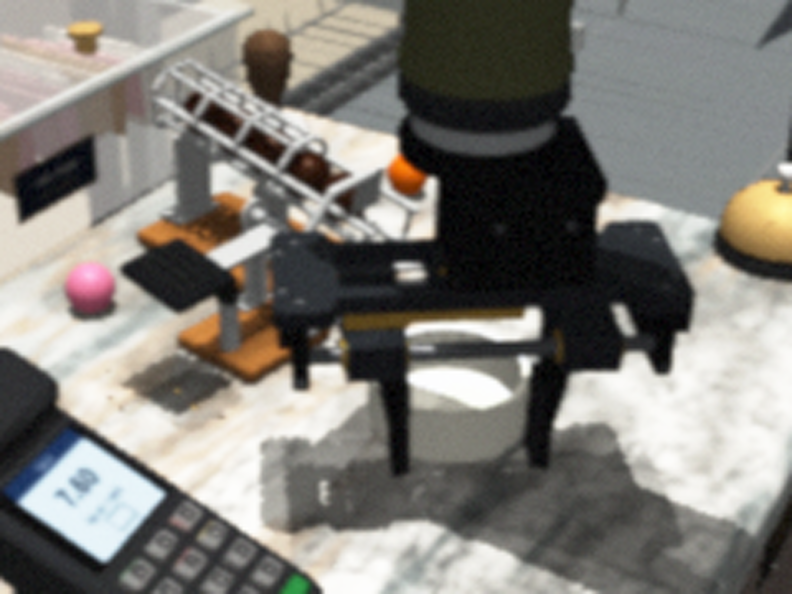

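```bash
python3 - <<'E'
from h import *
im=load('s4'); P=cloud(im)
for (u0,v0) in ((400,440),(540,440)):
    u=int(u0/3.3+200)
    for v in range(v0,490,7):
        r=int(v/3.3+180); print(v,P[r,u].round(3),load('s4')['pixels'][r,u])
E
```

```text
440 [ 0.461 -0.007  0.038] [12 13 15]
447 [ 0.46  -0.006  0.036] [16 10 13]
454 [ 0.462 -0.008  0.03 ] [11 14 18]
461 [ 0.461 -0.007  0.027] [ 9 13 15]
468 [ 0.461 -0.008  0.022] [17 15 17]
475 [ 0.462 -0.009  0.017] [33 32 30]
482 [ 0.469 -0.021  0.   ] [77 76 73]
489 [ 0.467 -0.018 -0.001] [79 77 73]
440 [ 0.407 -0.049  0.033] [16 17 16]
447 [ 0.406 -0.048  0.03 ] [ 5  9 12]
454 [ 0.406 -0.048  0.026] [12 13 14]
461 [ 0.406 -0.048  0.022] [5 7 9]
468 [ 0.414 -0.069  0.001] [31 29 28]
475 [ 0.412 -0.065  0.   ] [64 65 61]
482 [ 0.409 -0.057  0.001] [70 70 66]
489 [ 0.406 -0.052  0.001] [84 82 78]
```

```bash
python3 -m creep '[{"fingers":0.69,"x":0.15,"y":0,"z":0.03,"twist":0},{"fingers":0.69,"x":0.25,"y":0,"z":0.03,"twist":0},{"fingers":0.69,"x":0.25,"y":-0.2,"z":0.03,"twist":0},{"fingers":0.69,"x":0.25,"y":-0.35,"z":0.03,"twist":0},{"fingers":0.69,"x":0.25,"y":-0.45,"z":0.03,"twist":0},{"fingers":0.69,"x":0.25,"y":-0.53,"z":0.02,"twist":0},{"fingers":0.69,"x":0.25,"y":-0.61,"z":-0.03,"twist":0},{"fingers":0.69,"x":0.25,"y":-0.69,"z":-0.07,"twist":0},{"fingers":0.69,"x":0.25,"y":-0.77,"z":-0.12,"twist":0},{"fingers":0.69,"x":0.25,"y":-0.85,"z":-0.16,"twist":0},{"fingers":0.69,"x":0.25,"y":-0.85,"z":-0.16,"twist":0}]'
cat >> h.py <<'E'
def look(tag):
    p,R,s=toolaxes(); print(p,s['ft_force'],s['time'],'local',(p[:2]-t)@L)
    im=shot('scene',tag); c=im['pixels'][180:360,200:440,::-1]; cv2.imwrite(f'pics/{tag}c.png',cv2.resize(c,None,fx=3.3,fy=3.3,interpolation=cv2.INTER_CUBIC))
E
python3 -c "
from h import *
look('s5')"
```

```text
time: 5.82
position: [0.4564, -0.0656, -0.0268]
tool_rot: [-0.489, 1.515, 0.489]
ft_force: [1.1, 0.9, 0.3]
grip_width: 0.694
[ 0.45637118 -0.06562967 -0.02677939] [1.14009518 0.94416604 0.27367371] 5.8167 local [-0.20249435  0.07293349]
```

View pics/s5c.png

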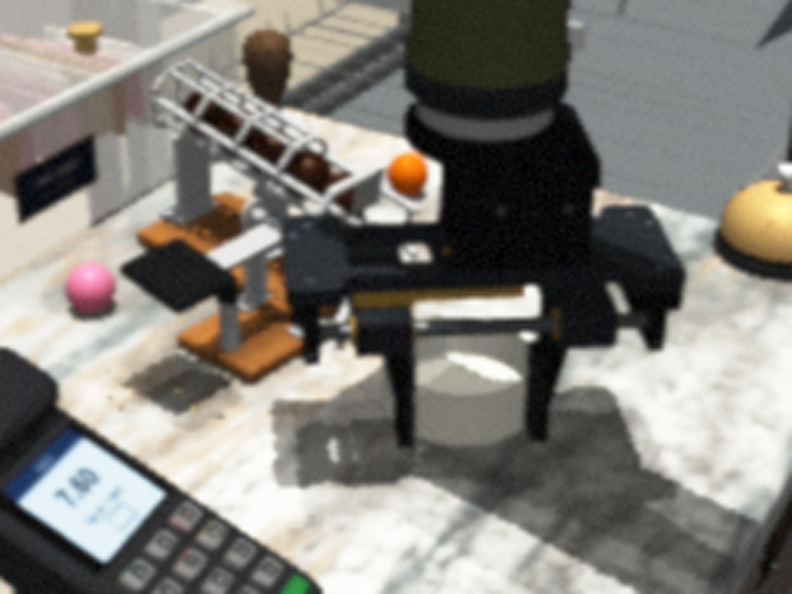

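```bash
python3 -m creep '[{"fingers":0.69,"x":0,"y":-0.08,"z":-0.05,"twist":0},{"fingers":0.69,"x":0,"y":-0.16,"z":-0.1,"twist":0},{"fingers":0.69,"x":0,"y":-0.24,"z":-0.14,"twist":0},{"fingers":0.69,"x":0,"y":-0.32,"z":-0.19,"twist":0},{"fingers":0.69,"x":0,"y":-0.4,"z":-0.24,"twist":0},{"fingers":0.69,"x":0,"y":-0.48,"z":-0.29,"twist":0},{"fingers":0.69,"x":0,"y":-0.56,"z":-0.33,"twist":0},{"fingers":0.69,"x":0,"y":-0.64,"z":-0.38,"twist":0},{"fingers":0.69,"x":0,"y":-0.72,"z":-0.43,"twist":0},{"fingers":0.69,"x":0,"y":-0.8,"z":-0.48,"twist":0},{"fingers":0.69,"x":0,"y":-0.8,"z":-0.48,"twist":0}]'
python3 -c "
from h import *
look('s6'); shot('wrist','w6')"
```

```text
time: 6.78
position: [0.4594, -0.1033, -0.0269]
tool_rot: [-0.489, 1.515, 0.488]
ft_force: [0.4, 1.3, 0.4]
grip_width: 0.692
[ 0.45941658 -0.10333533 -0.02691362] [0.35451522 1.25765493 0.40733793] 6.7833 local [-0.19345969  0.03619977]
```

View pics/s6c.png

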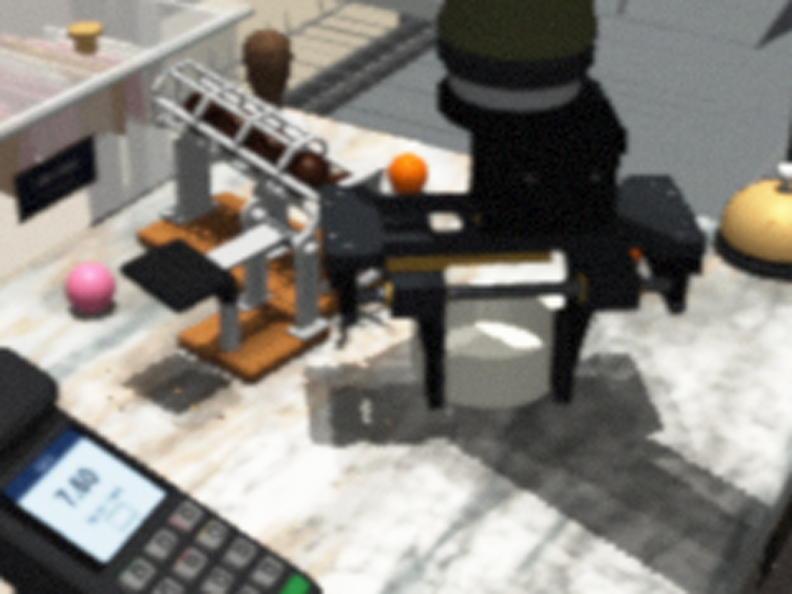

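View pics/w6.png

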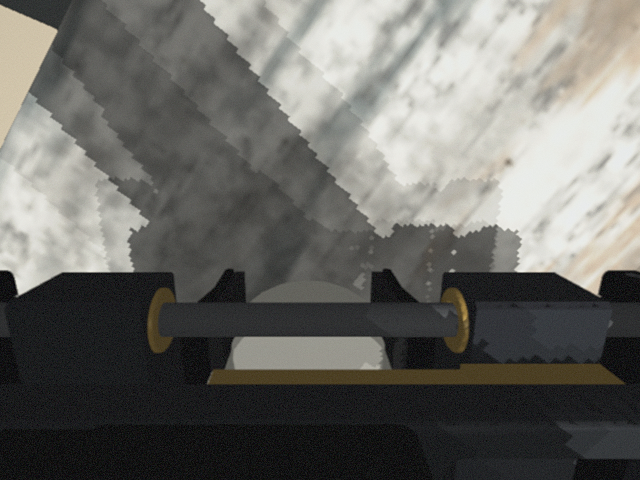

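```bash
python3 -m creep '[{"fingers":0.69,"x":0,"y":0.3,"z":0,"twist":0},{"fingers":0.69,"x":0,"y":0.6,"z":0,"twist":0},{"fingers":0.69,"x":0,"y":0.7,"z":-0.2,"twist":-1},{"fingers":0.69,"x":0,"y":0.7,"z":-0.4,"twist":-2},{"fingers":0.69,"x":0,"y":0.65,"z":-0.6,"twist":-3},{"fingers":0.69,"x":0,"y":0.55,"z":-0.8,"twist":-4},{"fingers":0.69,"x":0,"y":0.45,"z":-1.0,"twist":-5},{"fingers":0.69,"x":0,"y":0.3,"z":-1.15,"twist":-6},{"fingers":0.69,"x":0,"y":0.15,"z":-1.23,"twist":-7},{"fingers":0.69,"x":0,"y":0,"z":-1.23,"twist":-8},{"fingers":0.69,"x":0,"y":-0.06,"z":-1.23,"twist":-9},{"fingers":0.69,"x":0,"y":-0.06,"z":-1.23,"twist":-9},{"fingers":0.69,"x":0,"y":-0.06,"z":-1.23,"twist":-9}]'
python3 - <<'E'
from h import *
look('s7'); p,R,s=toolaxes(); print(R.round(3), 'want z dir', L@[0,1],'push',L@[1,0])
P=cloud(load('s7')).reshape(-1,3);l=(P[:,:2]-t)@L
m=(P[:,2]>.027)&(P[:,2]<.036)&(l[:,0]<-.11)&(l[:,0]>-.235)&(abs(l[:,1])<.09)
q=l[m]; print(len(q),q.min(0),q.max(0))
E
```

```text
time: 7.97
position: [0.4205, -0.1333, -0.0271]
tool_rot: [-1.088, 1.283, 1.088]
ft_force: [0.6, -0.2, 1.2]
grip_width: 0.694
[ 0.42049331 -0.13326894 -0.02711013] [ 0.55460429 -0.19956212  1.23358324] 7.9667 local [-0.22709644  0.00042812]
[[-0.001 -0.987  0.162]
 [-0.     0.162  0.987]
 [-1.     0.    -0.   ]] want z dir [0.15988119 0.98713627] push [ 0.98713627 -0.15988119]
206 [-0.23471466 -0.03352191] [-0.12617925  0.05102752]
```

View pics/s7c.png

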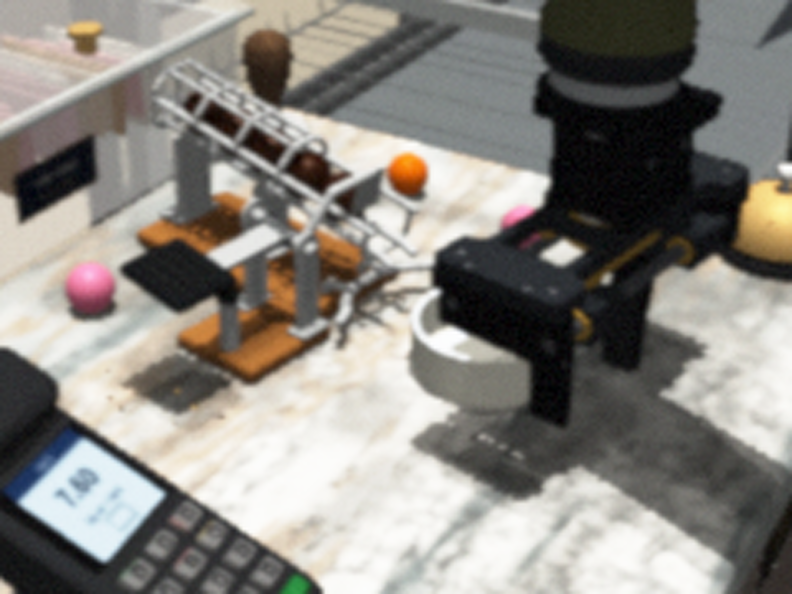

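```bash
python3 -m creep '[{"fingers":0.69,"x":0,"y":-0.2,"z":0,"twist":0},{"fingers":0.69,"x":0,"y":-0.35,"z":0,"twist":0},{"fingers":0.69,"x":0,"y":-0.45,"z":0,"twist":0},{"fingers":0.69,"x":0,"y":-0.55,"z":0,"twist":0},{"fingers":0.69,"x":0,"y":-0.65,"z":0,"twist":0},{"fingers":0.69,"x":0,"y":-0.75,"z":0,"twist":0},{"fingers":0.69,"x":0,"y":-0.85,"z":0,"twist":0},{"fingers":0.69,"x":0,"y":-0.95,"z":0,"twist":0},{"fingers":0.69,"x":0,"y":-1.05,"z":0,"twist":0},{"fingers":0.69,"x":0,"y":-1.15,"z":0,"twist":0},{"fingers":0.69,"x":0,"y":-1.25,"z":0,"twist":0},{"fingers":0.69,"x":0,"y":-1.34,"z":0,"twist":0},{"fingers":0.69,"x":0,"y":-1.42,"z":0,"twist":0},{"fingers":0.69,"x":0,"y":-1.5,"z":0,"twist":0},{"fingers":0.69,"x":0,"y":-1.5,"z":0,"twist":0}]'
python3 - <<'E'
from h import *
look('s8')
P=cloud(load('s8')).reshape(-1,3);l=(P[:,:2]-t)@L
m=(P[:,2]>.027)&(P[:,2]<.036)&(l[:,0]<-.07)&(l[:,0]>-.235)&(abs(l[:,1])<.09)
q=l[m]; print(len(q),q.min(0),q.max(0))
E
```

```text
time: 9.27
position: [0.4811, -0.1427, -0.0268]
tool_rot: [-1.091, 1.28, 1.089]
ft_force: [0.5, 0.6, 0.0]
grip_width: 0.693
[ 0.4811416  -0.14267917 -0.02680345] [0.53694946 0.64086556 0.01833043] 9.2667 local [-0.1657238   0.00083546]
245 [-0.1794276  -0.03920624] [-0.07331069  0.06488976]
```

View pics/s8c.png

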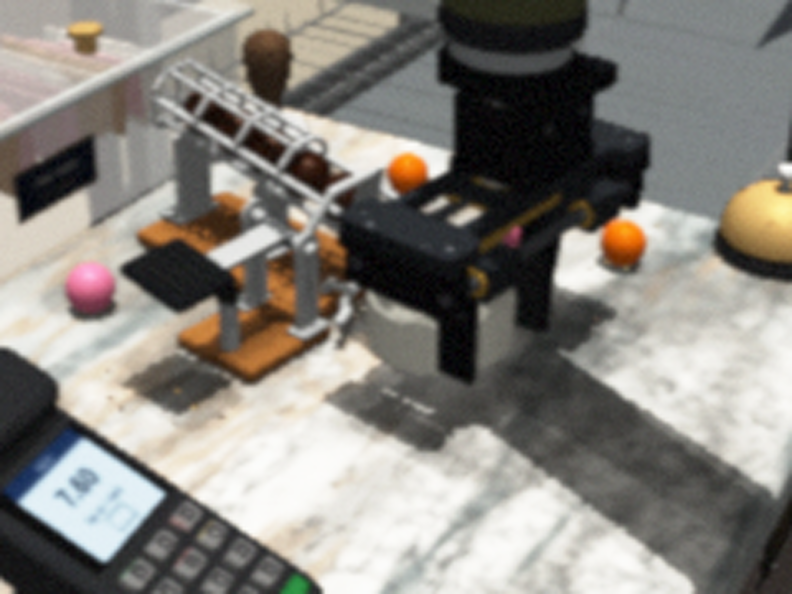

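```bash
python3 -m creep '[{"fingers":0.69,"x":0,"y":-0.04,"z":0,"twist":0},{"fingers":0.69,"x":0,"y":-0.08,"z":0,"twist":0},{"fingers":0.69,"x":0,"y":-0.12,"z":0,"twist":0},{"fingers":0.69,"x":0,"y":-0.12,"z":0,"twist":0},{"fingers":0.69,"x":0,"y":-0.12,"z":0,"twist":0}]'
python3 -m creep '[{"fingers":0.69,"x":0,"y":-0.03,"z":0,"twist":0},{"fingers":0.69,"x":0,"y":-0.03,"z":0,"twist":0}]'
python3 -m creep '[{"fingers":0.69,"x":0,"y":-0.03,"z":0,"twist":0},{"fingers":0.69,"x":0,"y":-0.03,"z":0,"twist":0}]'
```

```text
time: 9.73
position: [0.4849, -0.1432, -0.0269]
tool_rot: [-1.09, 1.281, 1.09]
ft_force: [-3.1, -0.2, 2.1]
grip_width: 0.686
time: 9.9
position: [0.4861, -0.1434, -0.0269]
tool_rot: [-1.09, 1.281, 1.09]
ft_force: [-2.4, 0.5, 1.3]
grip_width: 0.687
time: 10.07
position: [0.4874, -0.1435, -0.0269]
tool_rot: [-1.09, 1.281, 1.09]
ft_force: [-2.4, 0.5, 1.3]
grip_width: 0.692
```

```bash
python3 - <<'E'
from h import *
look('s9')
P=cloud(load('s9')).reshape(-1,3);l=(P[:,:2]-t)@L
m=(P[:,2]>.029)&(P[:,2]<.035)&(l[:,0]<-.05)&(l[:,0]>-.235)&(abs(l[:,1])<.045)
q=l[m]; print(len(q),q.min(0),q.max(0))
E
```

```text
[ 0.48741328 -0.14354483 -0.02691114] [-2.37090624  0.50420267  1.27150292] 10.0667 local [-0.1593944   0.00098365]
162 [-0.17247005 -0.03973777] [-0.08953654  0.04287231]
```

View pics/s9c.png

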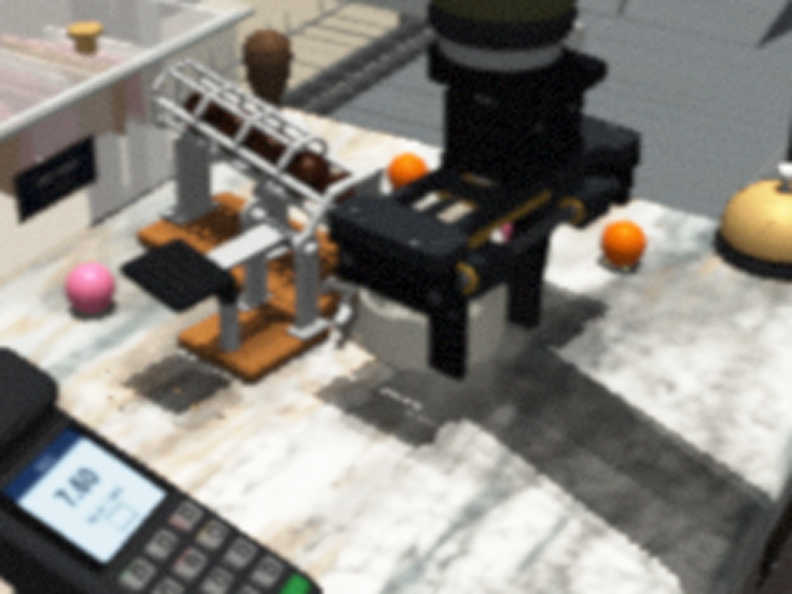

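Dish is at the locator's mouth between the two fingers; I keep pushing in small steps until the wire resists.

```bash
for i in 1; do python3 -m creep '[{"fingers":0.69,"x":0,"y":-0.03,"z":0,"twist":0},{"fingers":0.69,"x":0,"y":-0.03,"z":0,"twist":0}]'; done
python3 -m creep '[{"fingers":0.69,"x":0,"y":-0.03,"z":0,"twist":0},{"fingers":0.69,"x":0,"y":-0.03,"z":0,"twist":0}]'
python3 -m creep '[{"fingers":0.69,"x":0,"y":-0.03,"z":0,"twist":0},{"fingers":0.69,"x":0,"y":-0.03,"z":0,"twist":0}]'
```

```text
time: 10.28
position: [0.4887, -0.1437, -0.0269]
tool_rot: [-1.09, 1.28, 1.09]
ft_force: [-2.0, 1.0, 1.4]
grip_width: 0.688
time: 10.45
position: [0.4899, -0.144, -0.0269]
tool_rot: [-1.091, 1.28, 1.09]
ft_force: [-2.0, 0.4, 1.0]
grip_width: 0.693
time: 10.62
position: [0.4908, -0.1441, -0.027]
tool_rot: [-1.09, 1.281, 1.09]
ft_force: [-3.6, -0.2, 1.6]
grip_width: 0.693
```

```bash
python3 -m creep '[{"fingers":0.69,"x":0,"y":-0.03,"z":0,"twist":0},{"fingers":0.69,"x":0,"y":-0.03,"z":0,"twist":0}]'
python3 -m creep '[{"fingers":0.69,"x":0,"y":-0.03,"z":0,"twist":0},{"fingers":0.69,"x":0,"y":-0.03,"z":0,"twist":0}]'
```

```text
time: 10.78
position: [0.491, -0.1441, -0.0271]
tool_rot: [-1.089, 1.282, 1.092]
ft_force: [-4.5, 1.4, 4.5]
grip_width: 0.693
time: 10.95
position: [0.4911, -0.1441, -0.0272]
tool_rot: [-1.088, 1.283, 1.094]
ft_force: [-7.2, 1.0, 5.4]
grip_width: 0.691
```

```bash
python3 -m creep '[{"fingers":0.69,"x":0,"y":0.1,"z":0,"twist":0},{"fingers":0.69,"x":0,"y":0.25,"z":0,"twist":0},{"fingers":0.69,"x":0,"y":0.5,"z":0,"twist":0},{"fingers":0.69,"x":0,"y":0.9,"z":0,"twist":0},{"fingers":0.69,"x":0,"y":1.3,"z":0,"twist":0},{"fingers":0.69,"x":0,"y":1.5,"z":0,"twist":0},{"fingers":0.69,"x":-0.5,"y":1.5,"z":0,"twist":0},{"fingers":0.69,"x":-1.4,"y":1.5,"z":0,"twist":0},{"fingers":0.69,"x":-2.3,"y":1.5,"z":0,"twist":0},{"fingers":0.69,"x":-3.2,"y":1.5,"z":0,"twist":0},{"fingers":0.69,"x":-4.1,"y":1.5,"z":0,"twist":0},{"fingers":0.4,"x":-4.1,"y":1.5,"z":1.0,"twist":0},{"fingers":0,"x":-4.1,"y":1.5,"z":2.0,"twist":0},{"fingers":0,"x":-4.1,"y":1.5,"z":3.0,"twist":0},{"fingers":0,"x":-4.1,"y":1.5,"z":4.0,"twist":0},{"fingers":0,"x":-4.1,"y":1.5,"z":4.0,"twist":0},{"fingers":0,"x":-4.1,"y":1.5,"z":4.0,"twist":0}]'
python3 - <<'E'
from h import *
look('s10'); im=shot('top','t10')
c=cv2.imread('pics/t10.png')[160:310,220:400]
cv2.imwrite('pics/t10c.png',cv2.resize(c,None,fx=4,fy=4,interpolation=cv2.INTER_CUBIC))
P=cloud(im).reshape(-1,3);l=(P[:,:2]-t)@L
m=(P[:,2]>.028)&(P[:,2]<.036)&(l[:,0]<-.05)&(l[:,0]>-.235)&(abs(l[:,1])<.06)
q=l[m]; print(len(q),q.min(0),q.max(0))
E
```

```text
time: 12.37
position: [0.4596, 0.0254, 0.1371]
tool_rot: [-1.095, 1.278, 1.094]
ft_force: [0.2, -0.8, 0.1]
grip_width: 0.322
[0.45962201 0.02536897 0.13710079] [ 0.20151736 -0.79511218  0.11463362] 12.3667 local [-0.21383431  0.16328129]
242 [-0.16075944 -0.04188407] [-0.07535155  0.04275698]
```

View pics/s10c.png

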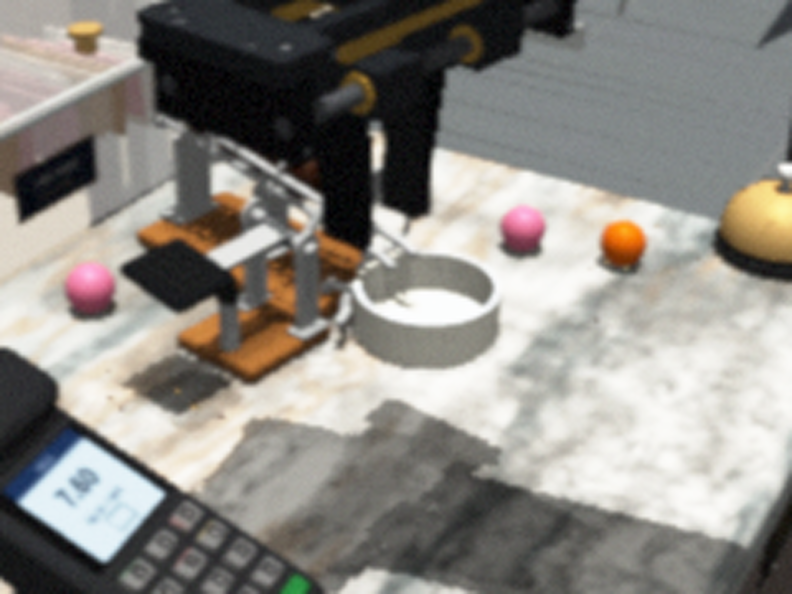

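View pics/t10c.png

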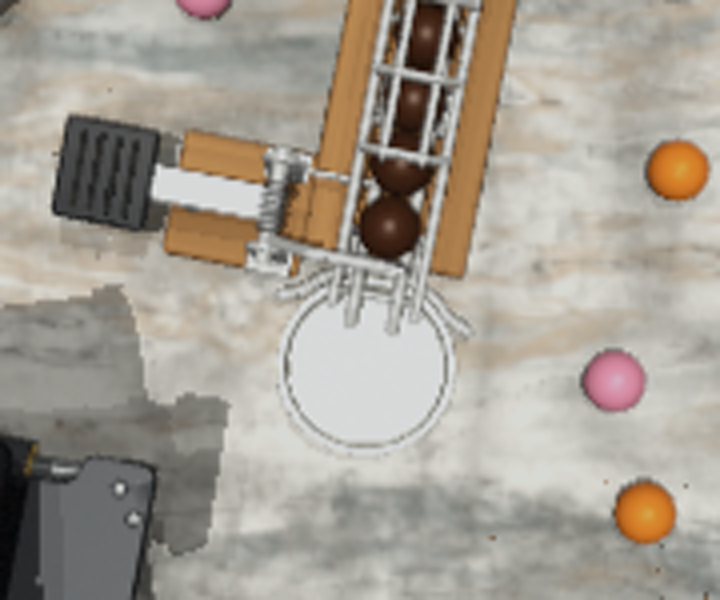

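```bash
python3 -m creep '[{"fingers":0,"x":0,"y":0,"z":0,"twist":1.2},{"fingers":0,"x":0,"y":0,"z":0,"twist":2.4},{"fingers":0,"x":0,"y":-0.5,"z":-0.1,"twist":3.6},{"fingers":0,"x":0,"y":-1.0,"z":-0.2,"twist":4.8},{"fingers":0,"x":0,"y":-1.5,"z":-0.3,"twist":6},{"fingers":0,"x":0,"y":-2.0,"z":-0.4,"twist":7.2},{"fingers":0,"x":0,"y":-2.5,"z":-0.5,"twist":8.4},{"fingers":0,"x":0,"y":-3.0,"z":-0.6,"twist":9.6},{"fingers":0,"x":0,"y":-3.4,"z":-0.7,"twist":10.8},{"fingers":0,"x":0,"y":-3.7,"z":-0.75,"twist":12},{"fingers":0,"x":0,"y":-3.9,"z":-0.75,"twist":13.2},{"fingers":0,"x":0,"y":-3.98,"z":-0.75,"twist":14.4},{"fingers":0,"x":0,"y":-3.98,"z":-0.75,"twist":15.6},{"fingers":0,"x":0,"y":-3.98,"z":-0.75,"twist":16.8},{"fingers":0,"x":0,"y":-3.98,"z":-0.75,"twist":18},{"fingers":0,"x":0,"y":-3.98,"z":-0.75,"twist":18},{"fingers":0,"x":0,"y":-3.98,"z":-0.75,"twist":18}]'
python3 - <<'E'
from h import *
look('s11'); p,R,s=toolaxes(); print(R.round(3),s['grip_width'],s['joint_positions'].round(2))
E
```

```text
time: 13.88
position: [0.6116, -0.0338, 0.1372]
tool_rot: [0.125, 1.567, -0.126]
ft_force: [-0.8, 0.1, -0.5]
grip_width: 0.006
[ 0.61156625 -0.03380774  0.13719646] [-0.79285326  0.0762015  -0.47347745] 13.8833 local [-0.05438339  0.12915884]
[[ 0.     0.159  0.987]
 [-0.     0.987 -0.159]
 [-1.    -0.     0.   ]] 0.0027004499594510656 [-0.43  0.29  0.54  1.64 -0.15  1.26 -0.03]
```

View pics/s11.png

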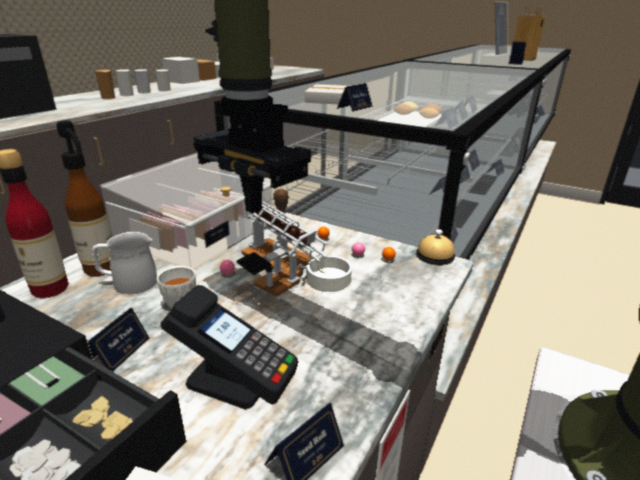

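```bash
python3 - <<'E'
from h import *
im=load('s11'); P=cloud(im)
for v in range(196,222,2): print(v,[P[v,u].round(3).tolist() for u in (250,256)],im['pixels'][v,256])
E
```

```text
196 [[0.605, -0.024, 0.202], [0.599, -0.031, 0.201]] [ 8 11  6]
198 [[0.605, -0.024, 0.199], [0.599, -0.032, 0.197]] [ 3  9 10]
200 [[0.603, -0.021, 0.196], [0.601, -0.033, 0.193]] [7 5 5]
202 [[0.605, -0.023, 0.192], [0.603, -0.035, 0.188]] [0 0 2]
204 [[0.607, -0.025, 0.187], [0.601, -0.032, 0.186]] [2 4 5]
206 [[0.606, -0.024, 0.185], [0.602, -0.033, 0.182]] [12 16 14]
208 [[0.606, -0.023, 0.181], [0.601, -0.033, 0.179]] [1 0 7]
210 [[0.607, -0.024, 0.177], [0.601, -0.032, 0.176]] [6 3 4]
212 [[0.608, -0.025, 0.173], [0.71, -0.168, 0.096]] [42 35 37]
214 [[0.777, -0.228, 0.053], [0.71, -0.167, 0.092]] [177 173 170]
216 [[0.731, -0.173, 0.08], [0.702, -0.157, 0.093]] [152 151 148]
218 [[0.734, -0.176, 0.073], [0.712, -0.169, 0.082]] [107 103  99]
220 [[0.776, -0.226, 0.039], [0.714, -0.17, 0.076]] [88 87 85]
```

```bash
python3 -m creep '[{"fingers":0,"x":0.5,"y":0.14,"z":0,"twist":0},{"fingers":0,"x":1.0,"y":0.14,"z":0,"twist":0},{"fingers":0,"x":1.5,"y":0.14,"z":0,"twist":0},{"fingers":0,"x":1.9,"y":0.14,"z":0,"twist":0},{"fingers":0,"x":2.2,"y":0.14,"z":0,"twist":0},{"fingers":0,"x":2.25,"y":0.14,"z":0,"twist":0},{"fingers":0,"x":2.25,"y":0.14,"z":0,"twist":0}]'
python3 - <<'E'
from h import *
look('s12')
E
```

```text
time: 14.52
position: [0.6122, -0.0268, 0.0465]
tool_rot: [0.125, 1.568, -0.126]
ft_force: [0.0, 1.2, -0.1]
grip_width: 0.0
[ 0.61220586 -0.02684183  0.04654828] [ 0.04499881  1.20362483 -0.13858756] 14.5167 local [-0.05486573  0.13613741]
```

View pics/s12c.png

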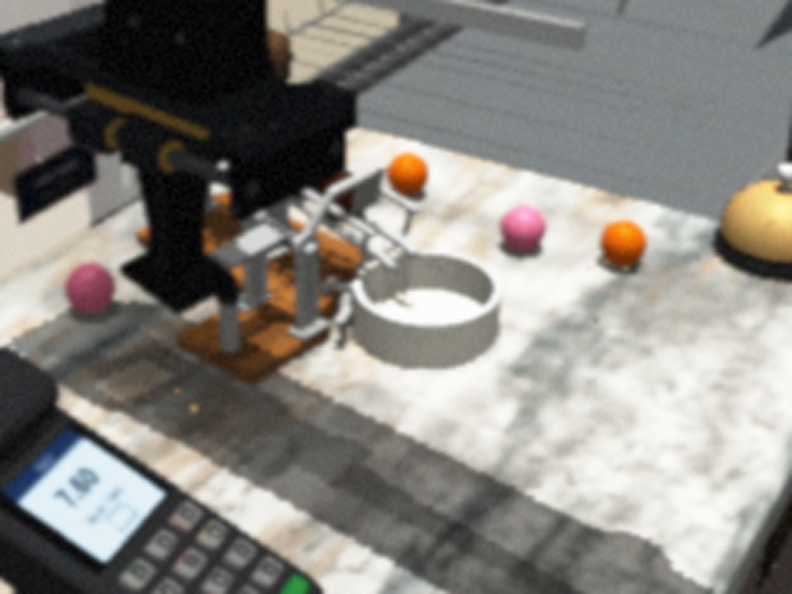

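```bash
python3 -m creep '[{"fingers":0,"x":0.15,"y":0,"z":0,"twist":0},{"fingers":0,"x":0.32,"y":0,"z":0,"twist":0},{"fingers":0,"x":0.5,"y":0,"z":0,"twist":0},{"fingers":0,"x":0.65,"y":0,"z":0,"twist":0},{"fingers":0,"x":0.78,"y":0,"z":0,"twist":0},{"fingers":0,"x":0.82,"y":0,"z":0,"twist":0},{"fingers":0,"x":0.82,"y":0,"z":0,"twist":0}]'
```

```text
time: 15.15
position: [0.6149, -0.0271, 0.018]
tool_rot: [0.127, 1.563, -0.125]
ft_force: [-4.3, 0.4, 22.5]
grip_width: 0.007
```

```bash
python3 -m creep '[{"fingers":0,"x":-0.03,"y":0,"z":0,"twist":0},{"fingers":0,"x":-0.03,"y":0,"z":0,"twist":0},{"fingers":0,"x":-0.03,"y":0,"z":0,"twist":0},{"fingers":0,"x":-0.03,"y":0,"z":0,"twist":0},{"fingers":0,"x":-0.03,"y":0,"z":0,"twist":0},{"fingers":0,"x":-0.03,"y":0,"z":0,"twist":0},{"fingers":0,"x":-0.03,"y":0,"z":0,"twist":0},{"fingers":0,"x":-0.03,"y":0,"z":0,"twist":0},{"fingers":0,"x":-0.03,"y":0,"z":0,"twist":0}]'
python3 - <<'E'
from h import *
look('s13')
E
```

```text
time: 15.9
position: [0.6148, -0.027, 0.0183]
tool_rot: [0.127, 1.563, -0.126]
ft_force: [-2.8, -0.2, 16.5]
grip_width: 0.004
[ 0.6147527  -0.02697992  0.01833455] [-2.84423975 -0.2276974  16.45985492] 15.9 local [-0.05232958  0.13640828]
```

View pics/s13c.png

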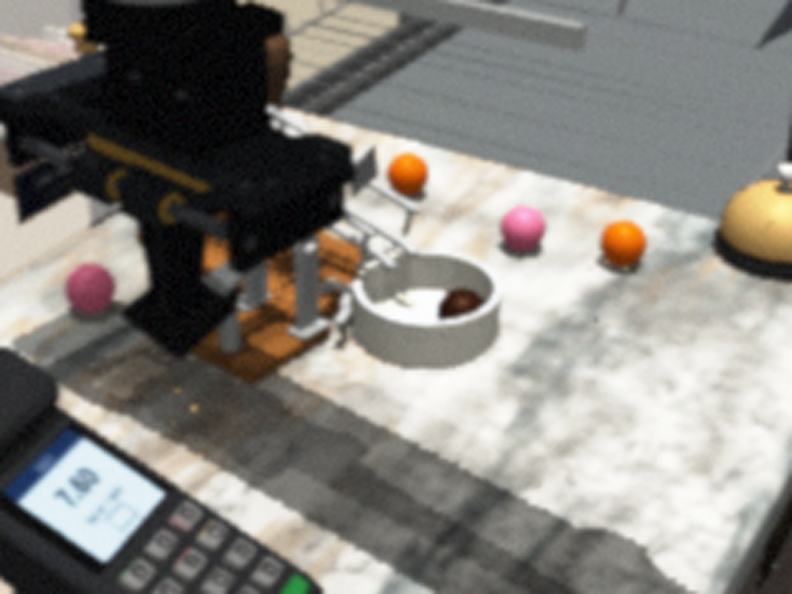

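One truffle is in the dish, at crop (462,303). I release the paddle, raise the arm and move it away.

```bash
python3 -m creep '[{"fingers":0,"x":-0.2,"y":0,"z":0,"twist":0},{"fingers":0,"x":-0.4,"y":0,"z":0,"twist":0},{"fingers":0,"x":-0.65,"y":0,"z":0,"twist":0},{"fingers":0,"x":-0.9,"y":0,"z":0,"twist":0},{"fingers":0,"x":-1.5,"y":0,"z":0,"twist":0},{"fingers":0,"x":-2.2,"y":0,"z":0,"twist":0},{"fingers":0,"x":-3.0,"y":0,"z":0,"twist":0},{"fingers":0,"x":-3.5,"y":0,"z":0,"twist":0},{"fingers":0,"x":-3.5,"y":0.5,"z":-0.7,"twist":0},{"fingers":0,"x":-3.5,"y":1.0,"z":-1.4,"twist":0},{"fingers":0,"x":-3.5,"y":1.6,"z":-2.0,"twist":0},{"fingers":0,"x":-3.5,"y":2.3,"z":-2.6,"twist":0},{"fingers":0,"x":-3.5,"y":3.0,"z":-3.0,"twist":0},{"fingers":0,"x":-3.5,"y":3.8,"z":-3.0,"twist":0},{"fingers":0,"x":-3.5,"y":3.8,"z":-3.0,"twist":0},{"fingers":0,"x":-3.5,"y":3.8,"z":-3.0,"twist":0}]'
python3 - <<'E'
from h import *
look('s14'); im=shot('top','t14')
c=cv2.imread('pics/t14.png')[110:310,180:440]
cv2.imwrite('pics/t14c.png',cv2.resize(c,None,fx=3,fy=3,interpolation=cv2.INTER_CUBIC))
P=cloud(im).reshape(-1,3);l=(P[:,:2]-t)@L
m=(P[:,2]>.028)&(P[:,2]<.036)&(l[:,0]<-.05)&(l[:,0]>-.235)&(abs(l[:,1])<.06)
q=l[m]; print(len(q),q.min(0),q.max(0))
E
```

```text
time: 17.28
position: [0.5179, 0.1443, 0.1552]
tool_rot: [0.122, 1.568, -0.124]
ft_force: [-0.5, -1.8, 0.4]
grip_width: 0.008
[0.51794278 0.14425443 0.15518792] [-0.52510298 -1.75590258  0.36581911] 17.2833 local [-0.17527131  0.28996184]
365 [-0.16075671 -0.04193475] [-0.07478119  0.05330812]
```

View pics/s14c.png

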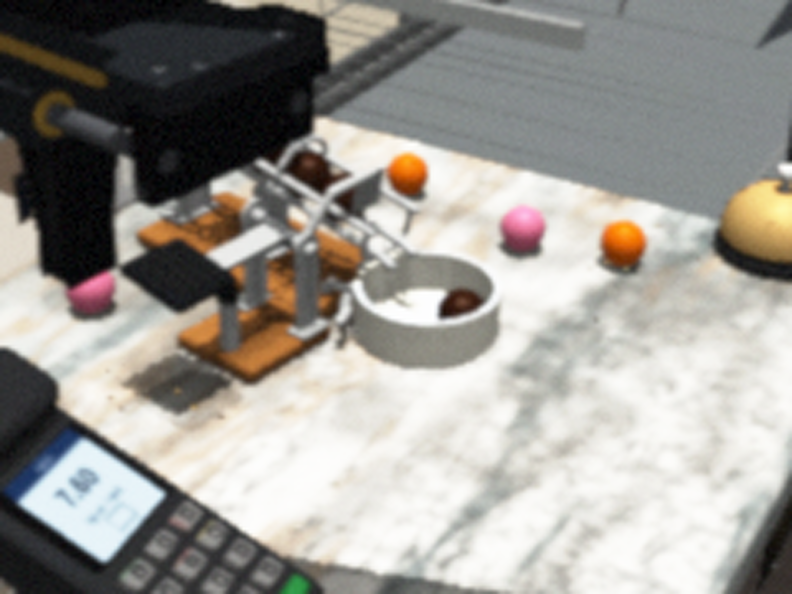

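View pics/t14c.png

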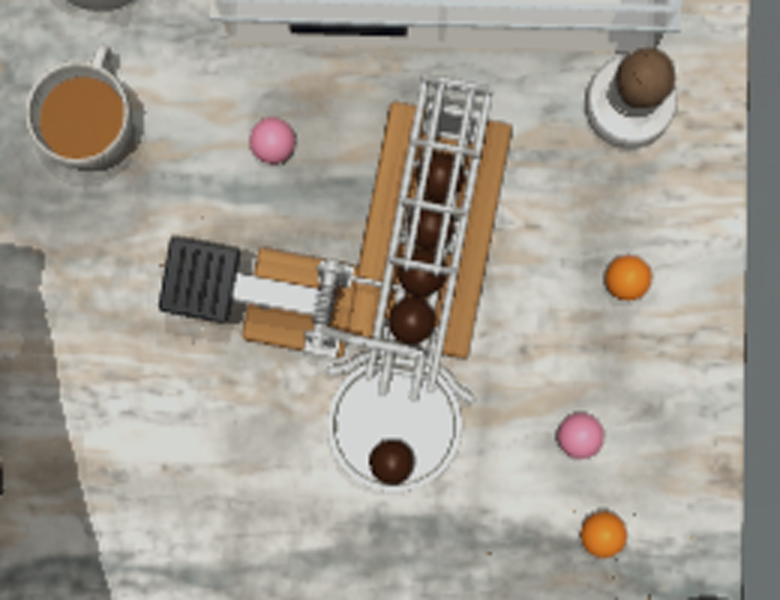

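```bash
python3 -c "
from bench import workorder; print(workorder.close_job())"
```

```text
the job is handed in; nothing more can be done
None
```

The dish is home in the wire locator, one truffle is in it, and the paddle is back up; I handed the job in at about 17 s.

- **Dish:** I slid it with two spread fingertips, first diagonally and then straight in, until the wire stopped it at about 7 N sideways. The top view puts its middle about 2 mm uphill of the nominal seat, which is within the camera calibration. It was in the same place after the truffle was served.
- **Paddle:** I pressed it to its stop with the closed fingers, which peaked at about 22 N on the wrist, and held it for about a second. I then let it come back up.
- **Last pictures:** They show one truffle in the dish, four still in the chute and moved down by one, and the paddle up. The cup and the tamper stand where they were. The bell is cut off in the last close-up, but the scene view shows it unmoved. The arm is clear of everything.

**Check that disagreed:** The fingertips really sit about 36 mm higher than the reported tool position. Because of this, my first push passed over the dish without touching it. I measured the offset in the images and allowed for it from then on.

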